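Isolate the spin stand and present its shaft to the inspection camera

TASK

Switch the spin stand off by flipping the lever of the grey isolator box fully over to its other side, and only then lift the stepped steel shaft out of the stand. Show the shaft to the inspection camera: hold it level in the air, centred on the lens and pointing straight at it, thin end first, with the thin end 80 mm from the lens, and finish still holding it there. Do not touch the camera, and leave the loose bushing, bolt and nut where they are.

Things in the scene. Friction and masses are not known exactly. Their poses are not given: they have to be found in the camera images.
- isolator: Fixed grey isolator box, 80 x 60 mm, top 40 mm above the bench, on a 104 x 70 mm foot plate, with two small black cheeks up to z = 47 mm beside the slot of its lever. Origin: centre of the underside; z up. The lever swings in the box's x-z plane through the middle of the box.
- isolator_lever (a joint): Angle of the isolator's lever: 0 = on, leaning 0.55 rad to the box's -x side; 1.1 = off, leaning 0.55 rad to its +x side. Hinge along the box's y axis, on its centre line, 44 mm above the bench. Weighted over-centre lever: about 1.5 N at the handle moves it; past upright (0.55) it drops to the other end by itself.
- lever_tip (a point): Top end of the lever's black handle, 65 mm from the hinge; the handle is round, 12 to 18 mm thick, and covers the outer 40 mm. It is about 99 mm above the bench when on or off.
- spin_stand: Fixed aluminium base plate, 180 (x) x 74 x 12 mm. Origin: centre of the underside. Carries the shaft along its x axis, shaft axis 45 mm above the bench, in two dark V-saddles: x = -39 to -28 (57 wide, 42 high) and x = 20 to 31 mm (38 wide, 46 high); between them nothing stands beside the shaft above the plate. Black motor (42 mm across, top at 66 mm) at the -x end, close behind the collar.
- shaft: Loose stepped steel shaft, 85 mm long, 0.2 to 0.45 kg, lying in the saddles. Origin: centre of its collar's end face; z axis along the shaft to the thin end. From the origin: collar 36 mm across for 14 mm, body 28 mm across from 14 to 53 mm (grip here; balance point at 32 mm), thin end 18 mm across to 85 mm. In the stand the collar is at the motor, the thin end at the stand's +x.
- shaft_tip (a point): Centre of the face of the shaft's thin end, 85 mm from the shaft's origin along the axis.
- inspection_camera: Fixed inspection camera: aluminium body, 48 mm square, with a black lens barrel (36 mm across, 40 mm long, with a 42 mm ring), on a round-based steel post, 235 mm tall. Origin: centre of the base on the bench (base 90 mm across). The lens looks level along the camera's own -x axis, roughly toward the robot.
- lens (a point): Centre of the front glass of the lens, 80 mm out from the camera's origin along its -x axis and 200 mm above the bench. Its axes are the camera's: the view goes along -x, z is up.
- bushing: Loose brass-coloured flanged bushing standing on the bench, 38 mm across, 32 mm high. Origin: centre of the underside. Bystander.
- bolt: Loose steel hexagon bolt standing on its head, 27 mm across, 60 mm high. Origin: centre of the underside. Bystander.
- nut: Loose steel hexagon nut lying flat, 27 mm across, 13 mm high. Origin: centre of the underside. Bystander.
There are look-alikes about, which are no part of the job. Of the things like the isolator, leave any that is red; of the rest the larger one is meant.

How it is judged:
By the outcome, as a careful person would: the job done as asked, in the order asked, and still so for the second after the job is handed in, while the arm keeps its last pose, push and grip.
It also fails if it takes over 51 s, if anything falls off the work surface, if the arm or the gripper's body presses on something with over 40 N, if the wrist force passes 120 N, or if a joint passes its speed limit or range.

ROBOT

A 6-joint arm with a two-finger parallel gripper is mounted at the origin on a cart in front of the work surface, level with it; the furniture and walls round the work are solid. World frame = base frame: x ahead of the robot, y to its left, z up, the work surface at z = 0. Lengths are in m, angles in rad, forces in N, time in s.
With the tool pointing down it reaches from about 0.375 to 0.75 m from the base axis. Payload 9 kg.
Tool frame: the origin (TCP) lies at the centre of the arm's flange, where the gripper is bolted on; the fingertips stand 173 mm ahead of it and the grasp point (between the pads) lies 155 mm ahead of it; z points along the fingers, x is the direction in which the jaws open and shut, and the axes are right-handed (so a half turn about z gives the same grasp; the last joint's range is limited). The gripper opens to 85 mm and grips with 20 to 120 N. Pads are 22 mm wide; open, the fingers measure 114 mm over their backs; the gripper's body (76 mm by 85 mm) begins 54 mm behind the grasp point. The pads swing forward as they close: fully open they stand 13 mm farther back than shut.
Start: joints at [0.982, 0.104, 0.097, 1.564, 0, 1.353], TCP at [0.217, 0.559, 0.405] pointing down, gripper open.
Joint ranges: [-2.99, 2.99], [-0.84, 1.86], [-1.1, 1.16], [-1.84, 2.11], [-1.51, 1.56], [-3.14, 3.14]. Speed limits (rad/s): [2.22, 2.22, 2.57, 3.14, 3.14, 3.14].

INTERFACE

Orientations are given as a unit quaternion [w, x, y, z].
In Python, from bench import get_obs, snapshot, hand_in gives the robot as it stands. The module is installed in compiled form; this text tells all that it offers.
- The arm moves only by the shell command python3 -m pendant 'ROWS' [FORCE]. ROWS is JSON, a list of rows, each a list of 5 numbers: the finger opening in m, from 0 to 0.0854, then the shift along the tool's x, y, z in m, then the turn about the tool's z in rad. A call has 1 to 20 rows; each row is the pose to reach, as a shift and turn from the pose measured when the call began, along the tool's axes at that moment; what a row does not reach only later rows make up. A row lasts 1/12 s, in which the tool goes at most 41.7 mm and 7.16 degrees, less where a joint would pass 70% of its speed; a pose out of reach is approached as far as the arm can. A call with a gripper value outside its range is refused whole. The fingers move at their own pace and stop on an object; FORCE is the grip in N (left out, the last holds). Time passes only in rows, so rows that repeat a pose let the fingers close. It gives the time, the measured TCP pose, the force and the opening at its end, in the units of the state.
- get_obs(): the state, without advancing time (a new reading comes with each control period).
- snapshot(name): name is "scene" or "top" or "wrist"; returns a dict with "color" (384x512x3 uint8, blue, green, red), "intrinsics" (3x3 intrinsics, pixels), "R" (3x3) and "t" (3): a world point X has camera coordinates R X + t. Camera axes: x right, y down, z forward; pixel columns grow to the right and rows downward; lengths in m; the calibration is good to about 2 mm. A picture is of the moment at which its call begins. There is no depth.
- hand_in(): hands the job in, once; it reports no verdict.
The state is a dict: "clock": time; "joints": joint angles; "qd": joint speeds; "joint_efforts": joint torques, N m; "position": TCP position; "ee_rot": TCP orientation; "force": force on the tool from outside, world axes, zero at the start; "wrist_torque": the same for the moment, N m; "gripper_width": opening from 0.0 (shut) to 1.0 (fully open).
Only numpy, scipy, OpenCV 4.12 (cv2) and the standard library are available. Lean on these libraries where they do the work, as an engineer would, in place of code of your own. Each camera call takes 0.05 s, during which the arm holds its last target. There are 200 camera calls.

## Working session

There is one attempt and no reset: what is moved stays moved. The work goes in short steps, Python scripts to look and compute and a shell command to move; the robot and the scene stay as the last step left them, time stands still between calls to the robot, and variables do not carry over. Pictures are saved under pics/ and viewed, about 8 in all and at most 12, crops included, and the job is handed in when it is done.

```bash
mkdir -p pics; cat > h.py <<'E'
import numpy as np, cv2, pickle
from bench import get_obs, snapshot
from scipy.spatial.transform import Rotation as Rn
def shot(n,f):
    s=snapshot(n); pickle.dump(s,open(f'pics/{f}.pkl','wb')); cv2.imwrite(f'pics/{f}.png',s['color']); return s
def load(f): return pickle.load(open(f'pics/{f}.pkl','rb'))
def ray(s,u,v):
    R,t=np.array(s['R']),np.array(s['t']); d=R.T@np.linalg.inv(s['intrinsics'])@[u,v,1]; return -R.T@t,d/np.linalg.norm(d)
def atz(s,u,v,z):
    c,d=ray(s,u,v); return c+d*(z-c[2])/d[2]
def tri(*obs):
    A=np.zeros((3,3));b=np.zeros(3)
    for s,u,v in obs:
        c,d=ray(s,u,v);P=np.eye(3)-np.outer(d,d);A+=P;b+=P@c
    x=np.linalg.solve(A,b); return x,[np.linalg.norm((np.eye(3)-np.outer(ray(*o)[1],ray(*o)[1]))@(x-ray(*o)[0])) for o in obs]
def proj(s,X):
    p=np.array(s['intrinsics'])@(np.array(s['R'])@np.array(X)+np.array(s['t'])); return p[:2]/p[2]
def tcp():
    o=get_obs(); q=o['ee_rot']; return np.array(o['position']),Rn.from_quat([q[1],q[2],q[3],q[0]]).as_matrix(),o
E
python3 - <<'E'
from h import *
a=shot('scene','s0');b=shot('top','t0');c=shot('wrist','w0')
for s in(a,b,c): print(np.round(ray(s,256,192),3))
p,R,o=tcp();print(p,R.round(3),o['clock'],o['gripper_width'])
cv2.imwrite('pics/st.png',cv2.resize(np.hstack([a['color'],b['color']]),(800,300)))
cv2.imwrite('pics/t0b.png',cv2.resize(b['color'],(800,600),interpolation=cv2.INTER_CUBIC))
cv2.imwrite('pics/s0b.png',cv2.resize(a['color'],(800,600),interpolation=cv2.INTER_CUBIC))
E
```

```text
[[-0.211 -0.857  0.649]
 [ 0.619  0.678 -0.397]]
[[ 0.468 -0.01   1.121]
 [ 0.117  0.027 -0.993]]
[[ 0.148  0.586  0.373]
 [ 0.275 -0.126 -0.953]]
[0.21734536 0.55916855 0.40414443] [[ 0.362  0.932 -0.001]
 [ 0.932 -0.362 -0.001]
 [-0.001 -0.    -1.   ]] 0.15 1.003400467430177
```

View pics/t0b.png

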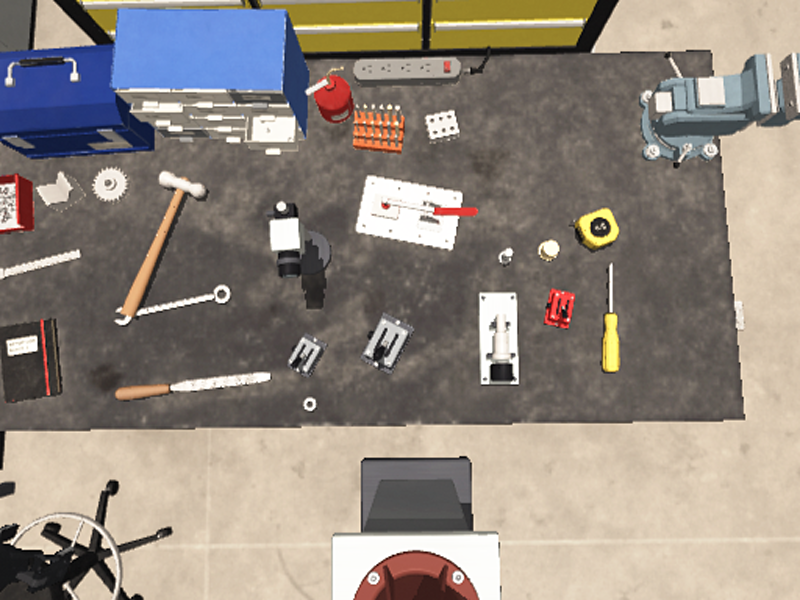

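View pics/s0b.png

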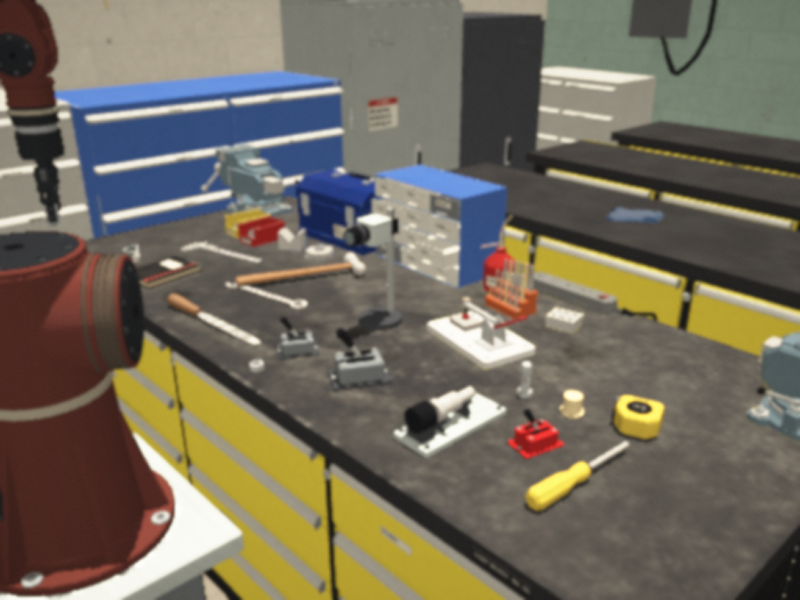

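The top view shows the larger grey isolator at about (388,343), the stand at (500,338) with its motor toward the robot, and the camera at (290,250) in 800-px coordinates. The smaller grey and the red isolators are the look-alikes. I'll enlarge crops next.

```bash
python3 - <<'E'
from h import *
a=load('s0')['color'];b=load('t0')['color']
def crop(im,x,y,w,h,k): 
    return cv2.resize(im[y:y+h,x:x+w],(w*k,h*k),interpolation=cv2.INTER_CUBIC)
# each tile 264x296 => k=6: 44x49 ; 
T=[crop(b,226,195,44,50,6),crop(b,300,183,44,66,6)[:396],crop(b,168,125,44,66,6)[:396]]
S=[crop(a,205,200,53,48,5),crop(a,250,240,80,50,5),crop(a,215,130,53,80,5)]
def pad(i,w,h): o=np.zeros((h,w,3),np.uint8); i=i[:h,:w]; o[:i.shape[0],:i.shape[1]]=i; return o
top=np.hstack([pad(i,266,396) for i in T]); 
cv2.imwrite('pics/m1.png',top)
cv2.imwrite('pics/m2.png',np.hstack([pad(S[0],266,400),pad(crop(a,250,240,66,50,4),266,400),pad(S[2],266,400)]))
E
```

```text
(no output)
```

View pics/m1.png

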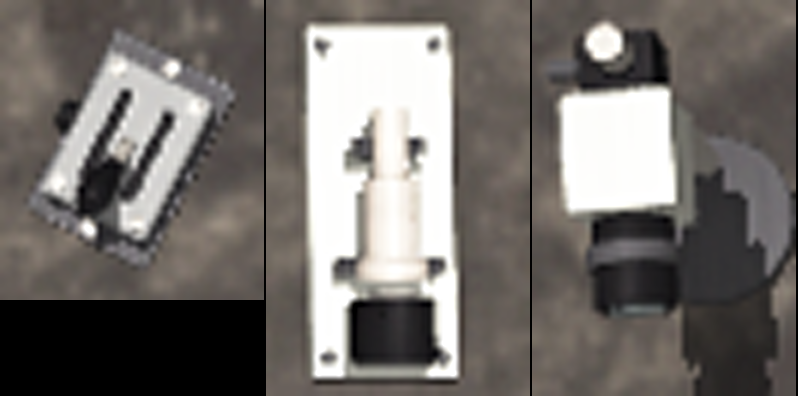

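View pics/m2.png

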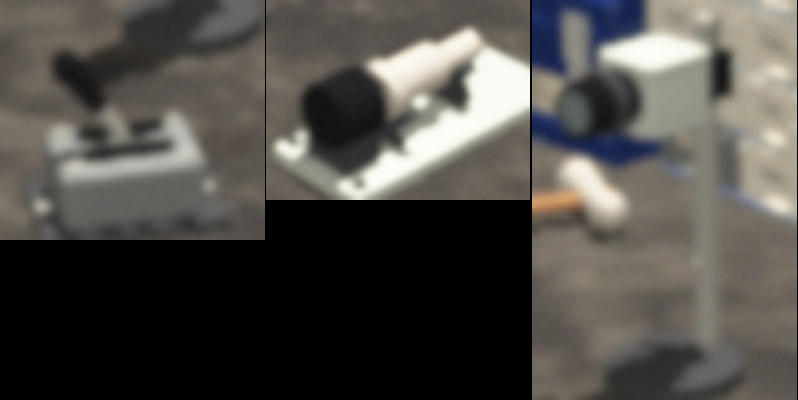

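The lever handle leans down-left in the top view, toward the robot. The shaft's thin end points up the image (+x), and the lens looks down it (−x).

```bash
python3 - <<'E'
from h import *
a=load('s0');b=load('t0')
T=lambda x,y,ox,oy:(ox+(x+.5)/6-.5,oy+(y+.5)/6-.5)
iso=[T(x,y,226,195) for x,y in[(118,35),(232,95),(150,265),(30,205)]]
P=np.array([atz(b,*p,.006) for p in iso]);print('iso',P.round(4),P.mean(0));
print([np.linalg.norm(P[i]-P[i-1]).round(4) for i in range(4)]); d=P[0]+P[1]-P[2]-P[3];print('box x yaw',np.degrees(np.arctan2(d[1],d[0])))
Sx=lambda x,y,ox,oy,k:(ox+(x+.5)/k-.5,oy+(y+.5)/k-.5)
print('levtip',tri((b,*T(88,200,226,195)),(a,*Sx(66,64,205,200,5))))
st=[T(x-266,y,300,183) for x,y in[(306,25),(450,25),(460,380),(316,380)]]
Q=np.array([atz(b,*p,.012) for p in st]);print('stand',Q.round(4),Q.mean(0),[np.linalg.norm(Q[i]-Q[i-1]).round(4) for i in range(4)]);d=Q[0]+Q[1]-Q[2]-Q[3];print('yaw',np.degrees(np.arctan2(d[1],d[0])))
print('tip z45',atz(b,*T(392-266,108,300,183),.045),'collar',atz(b,*T(390-266,290,300,183),.045))
print('tip tri',tri((b,*T(392-266,108,300,183)),(a,*Sx(478-266,40,250,240,4))))
print('lens',tri((b,*T(636-532,314,168,125)),(a,*Sx(575-532,114,215,130,5))))
C=[atz(b,*T(x-532,y,168,125),.224) for x,y in[(560,92),(668,88),(678,213),(568,213)]]
C=np.array(C);print('cambody',C.round(4),C.mean(0));d=C[0]+C[1]-C[2]-C[3];print('yaw',np.degrees(np.arctan2(d[1],d[0])))
print('lens top z200',atz(b,*T(636-532,314,168,125),.2))
print('base sc',atz(a,*Sx(676-532,368,215,130,5),.008))
E
```

```text
iso [[ 0.5741  0.0552  0.006 ]
 [ 0.5419 -0.0034  0.006 ]
 [ 0.4557  0.0402  0.006 ]
 [ 0.4872  0.1015  0.006 ]] [0.5147343  0.04834797 0.006     ]
[np.float64(0.0984), np.float64(0.0668), np.float64(0.0966), np.float64(0.069)]
box x yaw -27.43363495140093
levtip (array([0.48896357, 0.06432263, 0.09170988]), [np.float64(0.0016698365346359111), np.float64(0.0016698365346359252)])
stand [[ 0.6126 -0.1351  0.012 ]
 [ 0.6111 -0.2093  0.012 ]
 [ 0.43   -0.2067  0.012 ]
 [ 0.4312 -0.1341  0.012 ]] [ 0.52122791 -0.17128621  0.012     ] [np.float64(0.1813), np.float64(0.0742), np.float64(0.1811), np.float64(0.0727)]
yaw -0.5521364717280354
tip z45 [ 0.56568048 -0.17274019  0.045     ] collar [ 0.47557698 -0.16830169  0.045     ]
tip tri (array([ 0.56716267, -0.17406767,  0.04630993]), [np.float64(0.0021805654959576306), np.float64(0.002180565495957608)])
lens (array([0.6215806 , 0.19978772, 0.19755911]), [np.float64(0.0015605826179915733), np.float64(0.0015605826179914356)])
cambody [[0.7129 0.2283 0.224 ]
 [0.7136 0.1819 0.224 ]
 [0.6591 0.1773 0.224 ]
 [0.66   0.2242 0.224 ]] [0.6864159  0.20292559 0.224     ]
yaw 4.7060544201822125
lens top z200 [0.61996088 0.20020879 0.2       ]
base sc [0.6981115  0.19843141 0.008     ]
```

All positions agree with the stated sizes: foot 98x68, stand 181x73, lens z 0.198, shaft tip z 0.046. Box centre is at about (0.515, 0.048), yaw −27°. I'll move behind the lever with the fingers closing.

```bash
python3 -m pendant '[[0.06,-0.024,0.0256,0,0],[0.04,-0.048,0.051,0,0],[0.02,-0.072,0.077,0,0],[0,-0.096,0.102,0,0],[0,-0.12,0.128,0,0.02],[0,-0.144,0.153,0,0.04],[0,-0.168,0.179,0,0.06],[0,-0.192,0.204,0,0.08],[0,-0.216,0.23,0,0.1],[0,-0.24,0.255,0,0.11],[0,-0.264,0.281,0,0.11],[0,-0.288,0.307,0,0.11],[0,-0.312,0.332,0,0.11],[0,-0.336,0.358,0,0.11],[0,-0.36,0.383,0,0.11],[0,-0.36,0.383,0,0.11],[0,-0.36,0.383,0,0.11]]' 40
python3 - <<'E'
from h import *
c=shot('wrist','w1');p,R,o=tcp();print(p,R.round(3),o['clock'],o['force'],o['gripper_width'])
cen=np.array([.5147,.0483]);t=-np.radians(27.4)
r=Rn.from_euler('z',t).as_matrix()
im=c['color'].copy()
for q in[(-.052,-.035,0),(.052,-.035,0),(.052,.035,0),(-.052,.035,0),(-.04,-.03,.04),(.04,-.03,.04),(.04,.03,.04),(-.04,.03,.04),(-.034,0,.099)]:
    u=proj(c,r@np.array(q)+[*cen,0]); cv2.circle(im,tuple(int(round(v)) for v in u),2,(0,0,255),-1)
cv2.imwrite('pics/w1b.png',im)
E
```

```text
clock: 1.57
position: [0.4443, 0.0834, 0.404]
ee_rot: [-0.0, 0.856, 0.517, -0.001]
force: [0.2, 0.3, -0.2]
gripper_width: -0.0
[0.44386846 0.08442358 0.40413394] [[ 0.464  0.886 -0.001]
 [ 0.886 -0.464 -0.   ]
 [-0.001 -0.001 -1.   ]] 1.6167 [-0.69799496 -0.03804682 -0.17998216] 0.0006607312598906042
```

View pics/w1b.png

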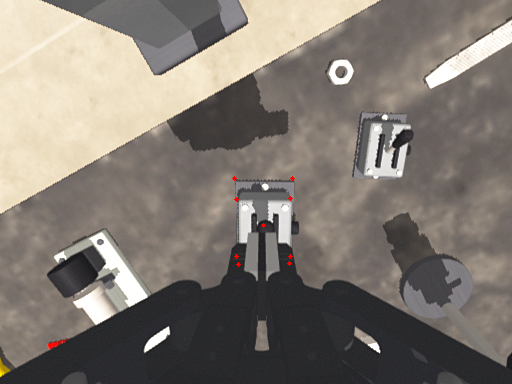

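The projected box corners and lever tip match the picture: foot edge at row 180, handle at (264,226). The tool sits on the lever plane, 80 mm behind the centre. Next I descend and push.

```bash
python3 -m pendant '[[0,0,0,0.035,0],[0,0,0,0.07,0],[0,0,0,0.105,0],[0,0,0,0.135,0],[0,0,0,0.156,0],[0,0,0,0.156,0],[0,0,0.01,0.156,0],[0,0,0.02,0.156,0],[0,0,0.03,0.156,0],[0,0,0.038,0.156,0],[0,0,0.046,0.156,0],[0,0,0.054,0.156,0],[0,0,0.062,0.156,0],[0,0,0.07,0.156,0],[0,0,0.077,0.156,0],[0,0,0.083,0.156,0],[0,0,0.083,0.156,0],[0,0,0.083,0.156,0]]'
python3 -c "
from h import *
p,R,o=tcp();print(p,o['force'],o['clock']);shot('wrist','w2')"
```

```text
clock: 3.12
position: [0.5173, 0.0457, 0.2478]
ee_rot: [-0.001, 0.856, 0.518, -0.001]
force: [-2.4, 0.8, 0.4]
gripper_width: 0.001
[0.51730095 0.04571493 0.24782167] [-2.35821562  0.8249511   0.35141559] 3.1167
```

```bash
python3 -m pendant '[[0,0,-0.015,0,0],[0,0,-0.04,0,0],[0,0,-0.06,0,0],[0,0,-0.06,-0.04,0],[0,0,-0.06,-0.08,0],[0.02,0,-0.06,-0.12,0],[0.05,0,-0.06,-0.15,0],[0.085,0,-0.06,-0.15,0],[0.085,0,-0.06,-0.15,0]]'
python3 - <<'E'
from h import *
p,R,o=tcp();print(p,o['force'],o['clock']);c=shot('wrist','w3');b=shot('top','t1');a=shot('scene','s1')
def crop(im,x,y,w,h,k): return cv2.resize(im[y:y+h,x:x+w],(w*k,h*k),interpolation=cv2.INTER_CUBIC)
cv2.imwrite('pics/m3.png',np.hstack([crop(a['color'],195,190,80,75,5),crop(c['color'],206,150,80,75,5)]))
E
```

```text
clock: 3.92
position: [0.4649, 0.0736, 0.4001]
ee_rot: [0.001, 0.856, 0.518, 0.001]
force: [-0.3, -0.3, -0.5]
gripper_width: 0.565
[0.4649241  0.07359162 0.40014028] [-0.32506869 -0.3351646  -0.52352881] 3.9167
```

View pics/m3.png

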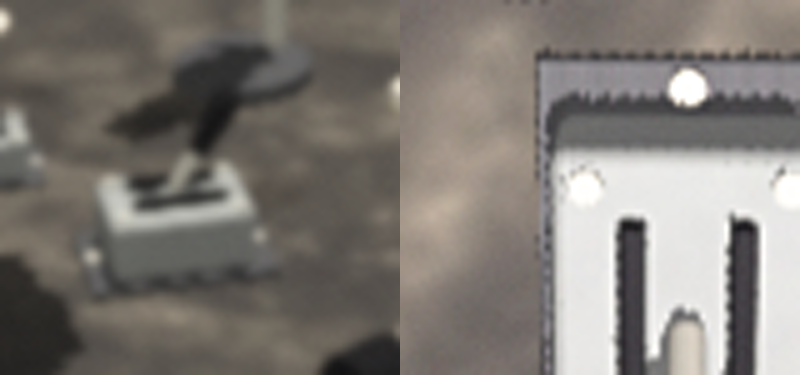

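The lever now leans to the far (+x) side. Before going to the shaft I'll look at the lens from two higher wrist positions.

```bash
python3 -m pendant '[[0.085,0,0,-0.035,-0.1],[0.085,0.01,0,-0.07,-0.2],[0.085,0.035,0.02,-0.1,-0.3],[0.085,0.065,0.04,-0.1,-0.4],[0.085,0.095,0.06,-0.1,-0.5],[0.085,0.12,0.08,-0.1,-0.53],[0.085,0.145,0.095,-0.1,-0.53],[0.085,0.166,0.11,-0.1,-0.53],[0.085,0.166,0.11,-0.1,-0.53],[0.085,0.166,0.11,-0.1,-0.53]]'
python3 -c "
from h import *
p,R,o=tcp();print(p,R.round(3),o['clock']);shot('wrist','w4')"
python3 -m pendant '[[0.085,0.025,0,0,0],[0.085,0.05,0,0,0],[0.085,0.06,0,0,0],[0.085,0.06,0,0,0],[0.085,0.06,0,0,0]]'
python3 - <<'E'
from h import *
p,R,o=tcp();print(p,o['clock']);c=shot('wrist','w5')
w=load('w4'); 
for s in (w,c): print(proj(s,[.62,.2,.2]),proj(s,[.70,.204,.224]),np.round(ray(s,256,192)[0],4))
cv2.imwrite('pics/m4.png',np.hstack([cv2.resize(s['color'][:,56:456],(400,384)) for s in(w,c)]))
E
```

```text
clock: 4.9
position: [0.6401, 0.1701, 0.4924]
ee_rot: [-0.003, 0.69, 0.724, -0.003]
force: [0.2, 0.2, 0.6]
gripper_width: 0.993
[0.64011823 0.1701239  0.49239565] [[-0.048  0.999 -0.009]
 [ 0.999  0.048 -0.001]
 [-0.    -0.009 -1.   ]] 4.9
clock: 5.37
position: [0.6357, 0.2295, 0.4947]
ee_rot: [-0.002, 0.69, 0.724, -0.002]
force: [-0.3, -1.0, -0.7]
gripper_width: 0.993
[0.63574555 0.22947434 0.49466007] 5.3667
[298.75833731 163.08395818] [299.04566366 263.85362043] [0.5659 0.1664 0.4625]
[227.54711149 163.45505132] [227.7602378  263.29878695] [0.5616 0.2257 0.4645]
```

View pics/m4.png

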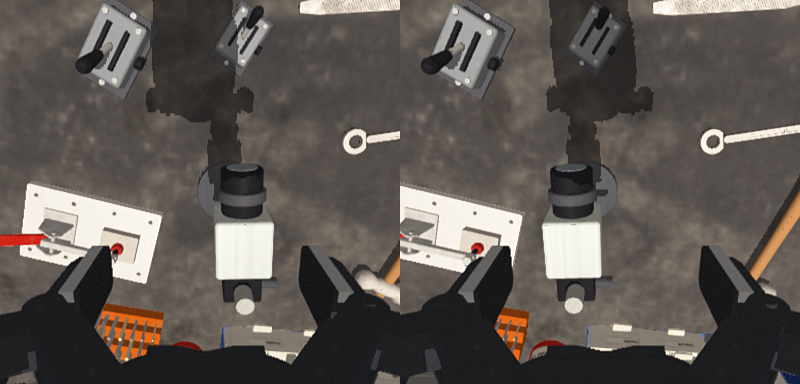

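The picture shows the lens at about (298,170) in w4 and (229,170) in w5, with the isolator lever clearly over on its far side. I'll enlarge it.

```bash
python3 - <<'E'
from h import *
w=load('w4')['color'];c=load('w5')['color']
f=lambda im,x:cv2.resize(im[158:288,x:x+80],None,fx=4.5,fy=4.5,interpolation=cv2.INTER_CUBIC)
cv2.imwrite('pics/m5.png',np.clip(np.hstack([f(w,258),f(c,188)]).astype(float)*1.6,0,255))
# body side edges per row
for n,im,x0 in(('w4',w,258),('w5',c,188)):
    g=cv2.cvtColor(im,6).astype(int)
    for r in(225,240,255,270):
        row=g[r,x0:x0+80]; b=np.where(row>170)[0]; print(n,r,b.min()+x0,b.max()+x0)
    for r in(195,200,):
        print(n,r,x0,list(g[r,x0+5:x0+75]))
E
```

```text
w4 225 272 329
w4 240 272 328
w4 255 272 328
w4 270 272 327
w4 195 258 [np.int64(93), np.int64(93), np.int64(98), np.int64(96), np.int64(98), np.int64(96), np.int64(70), np.int64(48), np.int64(48), np.int64(50), np.int64(44), np.int64(50), np.int64(60), np.int64(62), np.int64(66), np.int64(66), np.int64(68), np.int64(72), np.int64(73), np.int64(75), np.int64(74), np.int64(76), np.int64(77), np.int64(75), np.int64(72), np.int64(75), np.int64(72), np.int64(70), np.int64(65), np.int64(68), np.int64(68), np.int64(61), np.int64(62), np.int64(63), np.int64(66), np.int64(60), np.int64(61), np.int64(58), np.int64(63), np.int64(62), np.int64(64), np.int64(73), np.int64(70), np.int64(73), np.int64(78), np.int64(78), np.int64(75), np.int64(76), np.int64(82), np.int64(82), np.int64(87), np.int64(86), np.int64(85), np.int64(80), np.int64(79), np.int64(77), np.int64(74), np.int64(65), np.int64(65), np.int64(83), np.int64(111), np.int64(112), np.int64(107), np.int64(105), np.int64(103), np.int64(102), np.int64(100), np.int64(103), np.int64(104), np.int64(107)]
w4 200 258 [np.int64(94), np.int64(95)
[... 2448 characters left out ...]
nt64(99), np.int64(101), np.int64(100), np.int64(100), np.int64(103), np.int64(101), np.int64(96), np.int64(100), np.int64(100), np.int64(97), np.int64(97), np.int64(97), np.int64(95), np.int64(94), np.int64(92), np.int64(90), np.int64(89), np.int64(86), np.int64(85), np.int64(84), np.int64(82), np.int64(80), np.int64(80), np.int64(78), np.int64(73), np.int64(71), np.int64(69), np.int64(64), np.int64(60), np.int64(48), np.int64(55), np.int64(100), np.int64(101), np.int64(97), np.int64(97), np.int64(99), np.int64(102), np.int64(100), np.int64(100), np.int64(98), np.int64(100)][ WARN:0@0.670] global loadsave.cpp:1063 imwrite_ Unsupported depth image for selected encoder is fallbacked to CV_8U.
```

View pics/m5.png

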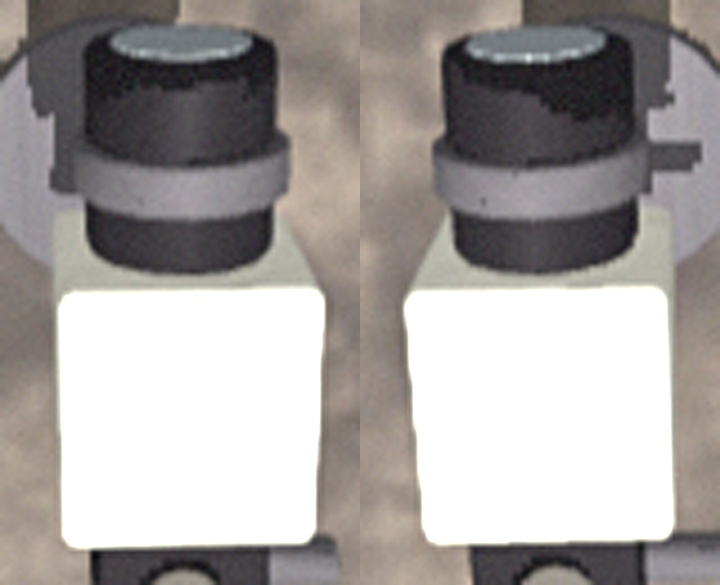

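```bash
python3 - <<'E'
from h import *
w=load('w4');c=load('w5')
L=lambda x,y:(258+(x+.5)/4.5-.5,158+(y+.5)/4.5-.5)
Rr=lambda x,y:(188+(x-360+.5)/4.5-.5,158+(y+.5)/4.5-.5)
print('lens',tri((w,*L(181,43)),(c,*Rr(537.5,43))))
print('lens z.2',atz(w,*L(181,43),.2),atz(c,*Rr(537.5,43),.2))
A=[(58,288),(326,287),(318,547),(62,549)];B=[(404,290),(668,287),(675,543),(422,546)]
T=[]
for p,q in zip(A,B):
    x,e=tri((w,*L(*p)),(c,*Rr(*q)));T.append(x);print(x.round(4),np.round(e[0],4))
T=np.array(T);print(T.mean(0))
for P in(T,np.array([atz(w,*L(*p),.224) for p in A]),np.array([atz(c,*Rr(*p),.224) for p in B])):
    d=P[3]+P[2]-P[0]-P[1];e=P[0]+P[3]-P[1]-P[2];print('yaw',np.degrees(np.arctan2(d[1],d[0])),np.degrees(np.arctan2(-e[0],e[1])),P.mean(0))
# barrel axis at ring: ring centre cols at half-height vs lens
print('ring', tri((w,*L(184,175)),(c,*Rr(541,175))), 'barrel end',tri((w,*L(180,245)),(c,*Rr(546,245))))
E
```

```text
lens (array([0.62350054, 0.19958123, 0.19932446]), [np.float64(0.0001383739279446089), np.float64(0.00013837392794483662)])
lens z.2 [0.62349365 0.19950802 0.2       ] [0.62320133 0.19964285 0.2       ]
[0.6648 0.1784 0.2213] 0.0002
[0.6618 0.2261 0.2223] 0.0
[0.7128 0.2296 0.2246] 0.0001
[0.7158 0.1819 0.2243] 0.0
[0.68881511 0.20399142 0.22308948]
yaw 3.9424209120434464 -176.36917548041166 [0.68881511 0.20399142 0.22308948]
yaw 4.261550579731437 -176.92259820288666 [0.68843055 0.20388756 0.224     ]
yaw 3.552361740739718 -176.51999173486635 [0.6885359  0.20411189 0.224     ]
ring (array([0.64717667, 0.20131165, 0.20589526]), [np.float64(3.1520832534251346e-05), np.float64(3.152083253422553e-05)]) barrel end (array([0.66248673, 0.20217842, 0.20222306]), [np.float64(3.7627749151688564e-05), np.float64(3.76277491518322e-05)])
```

Lens is at (0.6234, 0.1996, 0.1997), matching the stated 0.200 height, with yaw about 3.8°. Now to the shaft: two wrist views.

```bash
python3 -m pendant '[[0.085,-0.03,-0.008,0,0.02],[0.085,-0.06,-0.016,0,0.04],[0.085,-0.09,-0.024,0,0.06],[0.085,-0.12,-0.032,0,0.07],[0.085,-0.15,-0.04,0,0.07],[0.085,-0.18,-0.048,0,0.07],[0.085,-0.21,-0.056,0,0.07],[0.085,-0.24,-0.064,0.015,0.07],[0.085,-0.27,-0.07,0.03,0.07],[0.085,-0.3,-0.076,0.045,0.07],[0.085,-0.33,-0.082,0.06,0.07],[0.085,-0.355,-0.088,0.08,0.07],[0.085,-0.376,-0.094,0.095,0.07],[0.085,-0.376,-0.094,0.095,0.07],[0.085,-0.376,-0.094,0.095,0.07]]'
python3 -c "
from h import *
p,R,o=tcp();print(p,R.round(3),o['clock']);shot('wrist','w6')"
python3 -m pendant '[[0.085,-0.025,0,0,0],[0.085,-0.045,0,0,0],[0.085,-0.045,0,0,0],[0.085,-0.045,0,0,0]]'
python3 - <<'E'
from h import *
p,R,o=tcp();print(p,R.round(4),o['clock']);c=shot('wrist','w7')
w=load('w6'); out=[]
for s in(w,c):
    u=proj(s,[.521,-.171,.045]);print(u); x=int(u[0])-45;y=max(0,int(u[1])-70);print('crop',x,y)
    out.append(cv2.resize(s['color'][y:y+140,x:x+93],None,fx=4.25,fy=4.25,interpolation=cv2.INTER_CUBIC))
h=min(i.shape[0] for i in out);cv2.imwrite('pics/m6.png',np.hstack([i[:h] for i in out]));print(out[0].shape)
E
```

```text
clock: 6.67
position: [0.5582, -0.1529, 0.3997]
ee_rot: [-0.002, 0.716, 0.698, -0.003]
force: [-0.2, 0.4, 0.5]
gripper_width: 0.998
[ 0.55823334 -0.15285361  0.39973642] [[ 0.026  1.    -0.008]
 [ 1.    -0.026 -0.   ]
 [-0.001 -0.008 -1.   ]] 6.6667
clock: 7.05
position: [0.5578, -0.197, 0.402]
ee_rot: [-0.001, 0.716, 0.698, -0.002]
force: [-1.0, -0.3, 0.2]
gripper_width: 0.997
[ 0.55775611 -0.19695469  0.40196212] [[ 0.0249  0.9997 -0.0048]
 [ 0.9997 -0.025  -0.0016]
 [-0.0017 -0.0048 -1.    ]] 7.05
[242.52829692 131.94107877]
crop 197 61
[286.93625522 129.99434598]
crop 241 59
(595, 395, 3)
```

View pics/m6.png

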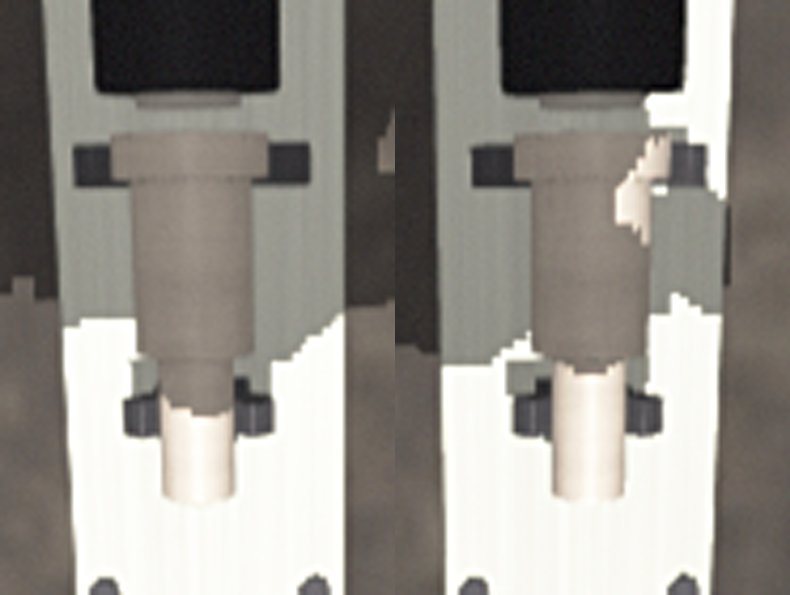

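```bash
python3 - <<'E'
from h import *
w=load('w6');c=load('w7')
L=lambda x,y:(197+(x+.5)/4.25-.5,61+(y+.5)/4.25-.5)
Q=lambda x,y:(241+(x-395+.5)/4.25-.5,59+(y+.5)/4.25-.5)
for n,p,q in[('tip top',(198,503),(588,500)),('step',(194,356),(589,358)),('collar top',(190,131),(589.5,131)),('body r250',(193,265),(590,265))]:
    print(n,tri((w,*L(*p)),(c,*Q(*q))))
for n,p,q,z in[('tip',(198,503),(588,500),.054),('step',(194,356),(589,358),.059),('collar',(190,131),(589.5,131),.063)]:
    print(n,atz(w,*L(*p),z),atz(c,*Q(*q),z))
E
```

```text
tip top (array([ 0.56862471, -0.17224498,  0.04740163]), [np.float64(0.0003040313288822559), np.float64(0.00030403132888226345)])
step (array([ 0.53357108, -0.17176782,  0.04568941]), [np.float64(0.00023158523488602545), np.float64(0.00023158523488576237)])
collar top (array([ 0.4821374 , -0.17090796,  0.03787399]), [np.float64(9.355267219947978e-05), np.float64(9.355267219960808e-05)])
body r250 (array([ 0.51232685, -0.17124818,  0.04279258]), [np.float64(4.353724417580312e-05), np.float64(4.3537244175705215e-05)])
tip [ 0.56719939 -0.17180979  0.054     ] [ 0.56658686 -0.17272179  0.054     ]
step [ 0.53130845 -0.17090964  0.059     ] [ 0.53175512 -0.17272334  0.059     ]
collar [ 0.48236167 -0.16940049  0.063     ] [ 0.48215945 -0.17273329  0.063     ]
```

Shaft axis is at y ≈ −0.1715, z ≈ 0.044, yaw ≈ −0.9°. The body spans x 0.496–0.535, so I'll grip at x = 0.514.

```bash
python3 -m pendant '[[0.085,0.012,-0.022,0.02,-0.01],[0.085,0.0244,-0.0444,0.05,-0.01],[0.085,0.0244,-0.0444,0.08,-0.01],[0.085,0.0244,-0.0444,0.1,-0.01],[0.085,0.0244,-0.0444,0.1,-0.01],[0.085,0.0244,-0.0444,0.1,-0.01],[0.085,0.0244,-0.0444,0.1,-0.01]]'
python3 -c "
from h import *
p,R,o=tcp();print(p,R.round(4),o['clock']);d=np.array([.514,-.1715,.045])-(p+R@[0,0,.155]);print('tool delta',(R.T@d).round(4))"
```

```text
clock: 7.68
position: [0.5142, -0.1707, 0.3041]
ee_rot: [-0.0, 0.712, 0.702, -0.002]
force: [-0.2, -0.2, 1.2]
gripper_width: 0.993
[ 0.5141792  -0.17069076  0.30410534] [[ 0.0133  0.9999 -0.0029]
 [ 0.9999 -0.0133 -0.0024]
 [-0.0025 -0.0029 -1.    ]] 7.6833
tool delta [-0.0002  0.0006  0.1041]
```

```bash
python3 -m pendant '[[0.085,0,0,0.03,0],[0.085,0,0,0.06,0],[0.085,0,0,0.085,0],[0.085,0,0,0.1,0],[0.085,0,0,0.104,0],[0.085,0,0,0.104,0],[0.085,0,0,0.104,0]]' 60
python3 -m pendant '[[0.05,0,0,0,0],[0.03,0,0,0,0],[0.02,0,0,0,0],[0.015,0,0,0,0],[0.015,0,0,0,0],[0.015,0,0,0,0],[0.015,0,0,0,0],[0.015,0,0,0,0],[0.015,0,0,0,0]]' 60
python3 -c "
from h import *
p,R,o=tcp();print(p,R.round(4),o['clock'],o['force'],o['wrist_torque'],o['gripper_width']*85.4)"
```

```text
clock: 8.27
position: [0.5148, -0.1714, 0.2022]
ee_rot: [0.001, 0.712, 0.702, -0.002]
force: [0.6, -0.3, 0.3]
gripper_width: 0.992
clock: 9.02
position: [0.5149, -0.1711, 0.2028]
ee_rot: [0.001, 0.712, 0.703, -0.001]
force: [-1.7, 3.6, 5.4]
gripper_width: 0.298
[ 0.51493125 -0.17112701  0.20280797] [[ 1.260e-02  9.999e-01 -2.000e-04]
 [ 9.999e-01 -1.260e-02 -3.200e-03]
 [-3.200e-03 -2.000e-04 -1.000e+00]] 9.0167 [-1.69427832  3.64230724  5.44687624] [0.62862931 0.22997012 0.17375353] 25.458808677681002
```

Gripped at 25–28 mm opening. Now lifting.

```bash
python3 -m pendant '[[0.01,0,0,0,0],[0.01,0,0,-0.008,0],[0.01,0,0,-0.016,0],[0.01,0,0,-0.028,0],[0.01,0,0,-0.05,0],[0.01,0,0,-0.08,0],[0.01,0,0,-0.11,0],[0.01,0,0,-0.14,0],[0.01,0,0,-0.17,0],[0.01,0,0,-0.2,0],[0.01,0,0,-0.2,0],[0.01,0,0,-0.2,0],[0.01,0,0,-0.2,0]]' 90
python3 -c "
from h import *
p,R,o=tcp();print(p,R.round(4),o['clock'],o['force'],o['wrist_torque'],o['gripper_width']*85.4)
d=np.array([.4905,.1908,.356])-p;print((R.T@d).round(4))"
```

```text
clock: 10.1
position: [0.5148, -0.1704, 0.4025]
ee_rot: [0.001, 0.712, 0.703, -0.001]
force: [-0.7, 0.9, -4.9]
gripper_width: 0.29
[ 0.51483679 -0.17042559  0.40251278] [[ 1.260e-02  9.999e-01 -6.000e-04]
 [ 9.999e-01 -1.260e-02 -3.000e-03]
 [-3.000e-03 -5.000e-04 -1.000e+00]] 10.1 [-0.74348715  0.92371518 -4.90405944] [0.01542559 0.00635186 0.04898938] 24.80229495561818
[ 0.361  -0.0289  0.0454]
```

The shaft weighs about 4.9 N in the grip. I'll carry it over, stopping 20 mm short of the final position.

```bash
python3 -m pendant '[[0.01,0.02,-0.006,0,0],[0.01,0.045,-0.012,0,-0.02],[0.01,0.075,-0.018,0,-0.04],[0.01,0.105,-0.024,0,-0.06],[0.01,0.135,-0.03,0,-0.08],[0.01,0.165,-0.036,0,-0.08],[0.01,0.195,-0.042,0,-0.08],[0.01,0.225,-0.048,0,-0.08],[0.01,0.255,-0.048,0,-0.08],[0.01,0.285,-0.048,0,-0.08],[0.01,0.31,-0.048,0.01,-0.08],[0.01,0.335,-0.048,0.02,-0.08],[0.01,0.35,-0.048,0.03,-0.08],[0.01,0.361,-0.048,0.044,-0.08],[0.01,0.361,-0.048,0.044,-0.08],[0.01,0.361,-0.048,0.044,-0.08],[0.01,0.361,-0.048,0.044,-0.08],[0.01,0.361,-0.048,0.044,-0.08]]' 90
python3 - <<'E'
from h import *
p,R,o=tcp();print(p,R.round(4),o['clock'],o['force'],o['gripper_width'])
w=shot('wrist','w8');a=shot('scene','s2');b=shot('top','t2')
print('tip pred',p+R@[0,.0521,.1578])
for s in(w,a,b): print(proj(s,p+R@[0,.0521,.1578]).round(0),proj(s,p+R@[0,-.0329,.1578]).round(0),proj(s,[.6234,.1996,.2]).round(0))
f=lambda im,x,y,w,h,k:cv2.resize(im[y:y+h,x:x+w],(w*k,h*k),interpolation=cv2.INTER_CUBIC)
x,y=[int(v) for v in proj(a,[.54,.195,.2])]
A=f(a['color'],x-33,y-33,66,66,6);print('crop a',x-33,y-33)
W=cv2.resize(w['color'],(400,300));W=np.vstack([W,np.zeros((96,400,3),np.uint8)])
cv2.imwrite('pics/m7.png',np.hstack([A,W]))
E
```

```text
clock: 11.6
position: [0.4715, 0.1904, 0.3578]
ee_rot: [0.001, 0.683, 0.73, -0.001]
force: [0.3, 0.3, -3.2]
gripper_width: 0.29
[0.47150725 0.19035201 0.35780849] [[-6.650e-02  9.978e-01 -3.000e-04]
 [ 9.978e-01  6.650e-02 -3.200e-03]
 [-3.100e-03 -5.000e-04 -1.000e+00]] 11.6 [ 0.28507655  0.2845995  -3.17817422] 0.2902401550733884
tip pred [0.52344813 0.19331423 0.19998384]
[262. 358.] [262. 194.] [261. 496.]
[197. 160.] [173. 167.] [223. 152.]
[187. 214.] [189. 247.] [185. 176.]
crop a 168 125
```

View pics/m7.png

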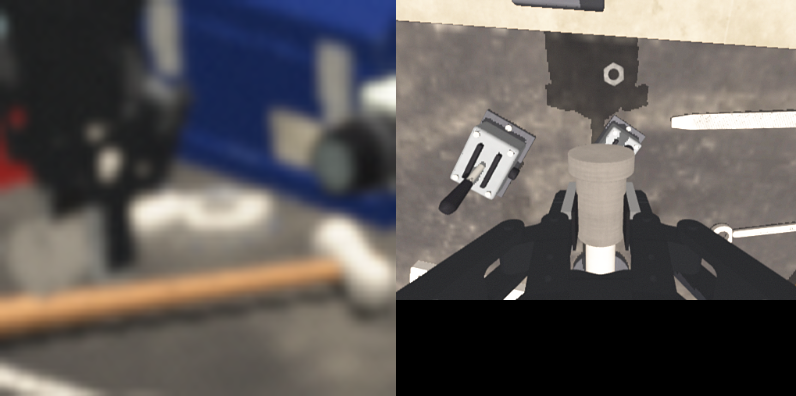

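The shaft is held between the fingers with its thin end forward. The collar in the scene view is at about (175,167) against a prediction of (173,167). I'll move the last 20 mm and check with an overlay.

```bash
python3 -m pendant '[[0.01,0,0.008,0,0],[0.01,0,0.015,0,0],[0.01,0,0.0202,0,0],[0.01,0,0.0202,0,0],[0.01,0,0.0202,0,0],[0.01,0,0.0202,0,0],[0.01,0,0.0202,0,0]]' 90
python3 - <<'E'
from h import *
p,R,o=tcp();print(p,R.round(4),o['clock'],o['force'],o['gripper_width'])
w=shot('wrist','w9');a=shot('scene','s3');b=shot('top','t3')
tip=p+R@[0,.0521,.1578];print('tip pred',tip,'shaft yaw',np.degrees(np.arctan2(R[1,1],R[0,1])))
def wire(s,k,x0,y0,wd,h):
    im=cv2.resize(s['color'][y0:y0+h,x0:x0+wd],(wd*k,h*k),interpolation=cv2.INTER_CUBIC)
    O=p+R@[0,-.0329,.1578]
    for d,z in((36,0),(36,14),(28,14),(28,53),(18,53),(18,85)):
        th=np.linspace(0,2*np.pi,40);pts=[]
        for q in th:
            u=proj(s,O+R@np.array([d/2e3*np.cos(q),z/1e3,d/2e3*np.sin(q)]));pts.append((u-[x0,y0]+.5)*k-.5)
        cv2.polylines(im,[np.int32(np.round(pts))],True,(0,0,255),1)
    return im
W=wire(w,4,200,160,120,150);cv2.imwrite('pics/m8.png',np.hstack([W,cv2.resize(wire(a,6,160,135,53,50),(318,300))[:300].repeat(2,0)]))
E
```

```text
clock: 12.33
position: [0.4916, 0.1918, 0.3579]
ee_rot: [0.001, 0.683, 0.73, -0.001]
force: [-0.4, -0.3, -3.9]
gripper_width: 0.29
[0.49162876 0.1918409  0.35794139] [[-6.650e-02  9.978e-01 -0.000e+00]
 [ 9.978e-01  6.650e-02 -3.000e-03]
 [-3.000e-03 -2.000e-04 -1.000e+00]] 12.3333 [-0.435413   -0.32407755 -3.94975352] 0.2899572584132605
tip pred [0.54360862 0.1948348  0.20013017] shaft yaw 3.811751482067478
```

View pics/m8.png

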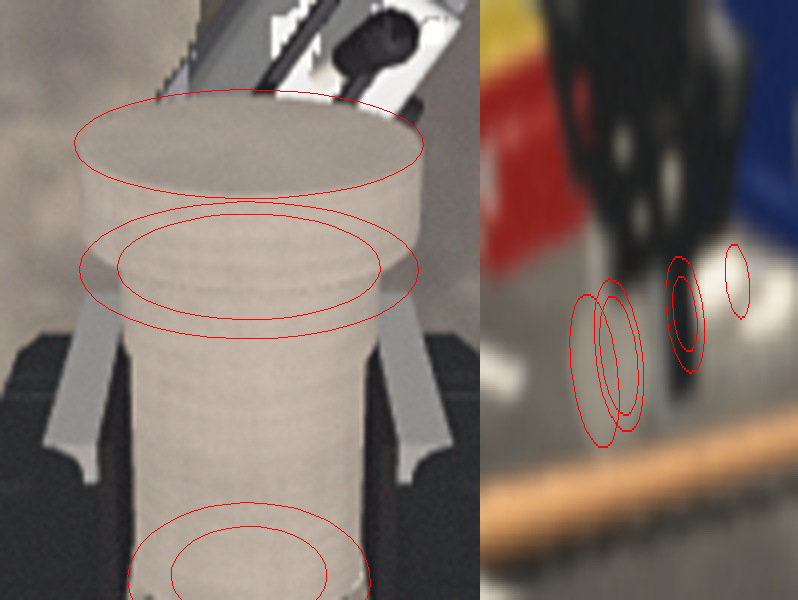

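The overlay matches at the collar within about 1 mm, but the body's far end looks slightly narrower than predicted, which could mean a small droop. I'll measure the silhouettes with code.

```bash
python3 - <<'E'
from h import *
w=load('w9');im=w['color'].astype(int)
p,R,o=tcp();O=p+R@[0,-.0329,.1578]
def pred(z,d,dz=0,pit=0):
    ps=[]
    for q in np.linspace(0,2*np.pi,181):
        r=d/2e3;v=np.array([r*np.cos(q),z/1e3,r*np.sin(q)+dz/1e3+np.tan(pit)*(z-32)/1e3]);ps.append(proj(w,O+R@v))
    ps=np.array(ps);i,j=ps[:,0].argmin(),ps[:,0].argmax();return ps[i].round(1),ps[j].round(1)
for z,d in((0,36),(14,36),(14,28),(30,28),(53,28),(53,18),(70,18),(85,18)): print(z,d,*pred(z,d),'dz4',*pred(z,d,4))
g=cv2.cvtColor(w['color'],6).astype(int);rb=im[:,:,2]-im[:,:,0]
for r in(215,240,260,275,290,300,306,312,320,330,340,350): print(r,'L',[(int(a),int(b)) for a,b in zip(g[r,226:240],rb[r,226:240])],'R',[(int(a),int(b)) for a,b in zip(g[r,286:300],rb[r,286:300])])
E
```

```text
0 36 [218. 196.] [305.5 195.9] dz4 [219.2 193. ] [304.3 192.9]
14 36 [219.4 227.6] [304.2 227.6] dz4 [220.5 223.3] [303.1 223.8]
14 28 [228.9 226.6] [294.7 226.6] dz4 [229.8 222.9] [293.8 222.8]
30 28 [230.  260.3] [293.6 260.3] dz4 [230.8 255.8] [292.8 255.8]
53 28 [231.5 305. ] [292.2 305. ] dz4 [232.2 298.9] [291.4 299.5]
53 18 [242.4 303.8] [281.3 303.8] dz4 [242.8 298.5] [280.8 298.4]
70 18 [243.  334.2] [280.7 334.2] dz4 [243.5 328.3] [280.2 328.3]
85 18 [243.6 359.4] [280.2 359.4] dz4 [244.  352.6] [279.7 353. ]
215 L [(166, 25), (165, 22), (169, 24), (168, 23), (169, 24), (172, 25), (173, 24), (176, 26), (174, 24), (173, 25), (174, 24), (178, 24), (180, 27), (182, 25)] R [(182, 26), (180, 24), (179, 23), (177, 26), (176, 26), (176, 25), (177, 23), (174, 25), (172, 27), (169, 23), (168, 23), (172, 22), (167, 24), (165, 22)]
240 L [(141, 5), (141, 4), (143, 2), (141, 4), (146, 13), (157, 20), (165, 25), (167, 21), (169, 24), (170, 25), (172, 23), (171, 24), (170, 24), (173, 24)] R [(169, 23), (167, 23), (166, 24), (164, 25), (165, 23), (164, 23), (158, 24), (154, 22), (146, 12)
[... 2290 characters left out ...]
 (137, 4), (136, 2), (135, 0), (135, -3), (137, -2), (140, -3), (135, -3), (102, -2), (107, 14), (155, 25)]
340 L [(136, 0), (135, 0), (135, -3), (137, 2), (138, -2), (137, 1), (136, 1), (137, 1), (137, 2), (132, -3), (133, -1), (136, 1), (137, -2), (133, -2)] R [(82, -2), (134, -1), (137, -2), (135, 0), (135, -2), (136, -2), (134, -1), (135, 2), (137, 1), (140, -1), (138, -1), (134, -1), (134, 1), (131, 20)]
350 L [(45, -4), (46, -2), (42, -3), (42, -4), (43, -4), (46, -3), (48, -3), (44, -3), (43, -2), (45, -5), (45, -2), (45, -3), (47, -2), (41, -3)] R [(47, 0), (46, -1), (44, -1), (45, -2), (45, -3), (44, -2), (44, -2), (45, -5), (45, -1), (42, -3), (46, -3), (45, -4), (46, -2), (43, 0)]
```

```bash
python3 - <<'E'
from h import *
w=load('w9');cv2.imwrite('pics/m9.png',np.clip(cv2.resize(w['color'][270:384,200:330],None,fx=5,fy=5,interpolation=cv2.INTER_CUBIC)*1.0,0,255).astype(np.uint8))
E
```

```text
(no output)
```

View pics/m9.png

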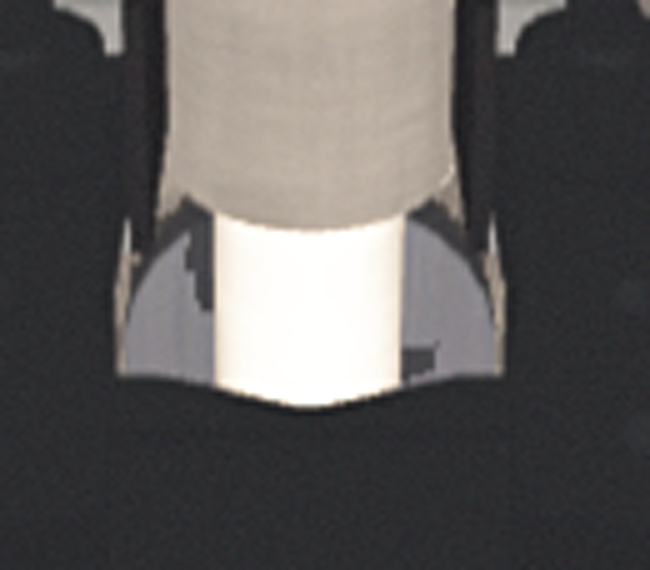

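```bash
python3 - <<'E'
from h import *
w=load('w9');p,R,o=tcp();O=p+R@[0,-.0329,.1578]
print('step top pred row (seen 316)',proj(w,O+R@[0,.053,-.014]),'collar face top/bottom pred (seen ~183.5/209)',proj(w,O+R@[0,0,.018]),proj(w,O+R@[0,0,-.018]))
w4=load('w4')
for a in(.4,.55): 
    d=np.array([.888,-.46])*.065*np.sin(a);print('lever tip w4 lean',a,proj(w4,[.5147+d[0],.0483+d[1],.044+.065*np.cos(a)]))
print(o['clock'],o['qd'])
E
```

```text
step top pred row (seen 316) [261.88654599 323.94810583] collar face top/bottom pred (seen ~183.5/209) [261.72730808 182.18733589] [261.8380972 209.3926148]
lever tip w4 lean 0.4 [137.65927109  58.11992846]
lever tip w4 lean 0.55 [135.87735494  66.18356553]
12.4833 [ 0.00102556 -0.00012412  0.00074265 -0.00010097 -0.00140389  0.00091607]
```

The step edge sits 8 px off prediction while the collar fits. I'll calibrate the features on the in-stand view (known level) and fit pitch and height.

```bash
python3 - <<'E'
from h import *
from scipy.optimize import least_squares
w6=load('w6');w7=load('w7');w=load('w9')
L=lambda x,y:(197+(x+.5)/4.25-.5,61+(y+.5)/4.25-.5)
Q=lambda x,y:(241+(x-395+.5)/4.25-.5,59+(y+.5)/4.25-.5)
for n,y,z in(('back',131,.063),('front',181,.063),('step',357,.059),('tip',502,.054)):
    print(n,atz(w6,*L(194,y),z)[0]-.482,atz(w7,*Q(589,y),z)[0]-.482)
# luminance profile along centre column in w6 and w9
g6=cv2.cvtColor(w6['color'],6).astype(int);g9=cv2.cvtColor(w['color'],6).astype(int)
print('w6',86,g6[86:182,240:246].mean(1).round().astype(int).tolist())
print('w9',180,g9[180:350,259:265].mean(1).round().astype(int).tolist())
for r in (318,322,326,330,334,338,342): print(r,g9[r,238:248].tolist(),g9[r,276:286].tolist())
E
```

```text
back 0.00038448722404826885 0.00015667741955777137
front 0.010741391389963773 0.010556936052853405
step 0.049536278154380775 0.049526107513941375
tip 0.08492776662993384 0.0850877996608661
w6 86 [127, 150, 156, 156, 156, 147, 143, 146, 146, 148, 146, 145, 145, 145, 144, 144, 136, 138, 142, 144, 144, 146, 146, 145, 146, 146, 146, 146, 147, 146, 144, 143, 144, 145, 145, 143, 144, 142, 141, 139, 139, 137, 137, 136, 138, 139, 138, 140, 140, 138, 140, 140, 141, 143, 141, 140, 138, 139, 140, 132, 132, 137, 138, 139, 140, 139, 137, 136, 136, 136, 137, 164, 182, 245, 252, 250, 249, 249, 248, 248, 249, 249, 249, 248, 248, 248, 248, 249, 249, 249, 249, 249, 249, 246, 249, 252]
w9 180 [122, 111, 100, 111, 139, 150, 150, 150, 151, 151, 152, 154, 155, 155, 156, 155, 155, 154, 153, 154, 153, 153, 152, 152, 152, 151, 150, 152, 162, 178, 180, 178, 180, 183, 182, 180, 183, 185, 186, 182, 180, 179, 181, 182, 184, 183, 180, 176, 176, 177, 178, 179, 175, 175, 178, 179, 181, 180, 181, 181, 183, 182, 182, 180, 181, 182, 182, 182, 182, 182, 182, 181, 184, 184, 183, 184, 182, 180, 180, 179, 179, 180, 181, 1
[... 455 characters left out ...]
108, 217, 234, 240, 246, 250] [248, 243, 236, 229, 182, 137, 137, 141, 141, 140]
322 [70, 74, 73, 67, 110, 220, 234, 240, 245, 248] [247, 242, 237, 227, 177, 136, 137, 144, 137, 137]
326 [138, 76, 67, 66, 94, 221, 235, 240, 245, 249] [247, 242, 236, 225, 164, 134, 140, 142, 136, 136]
330 [138, 118, 72, 63, 93, 220, 238, 243, 248, 249] [248, 245, 240, 227, 159, 136, 139, 138, 138, 137]
334 [136, 138, 135, 136, 142, 211, 234, 242, 246, 249] [248, 244, 239, 226, 150, 136, 139, 137, 136, 137]
338 [135, 133, 134, 133, 140, 209, 232, 242, 247, 248] [249, 245, 238, 220, 145, 138, 140, 138, 137, 139]
342 [135, 135, 135, 129, 136, 207, 232, 240, 247, 248] [248, 245, 239, 222, 102, 67, 73, 72, 72, 69]
```

```bash
python3 - <<'E'
from h import *
w=load('w9');p,R,o=tcp();O=p+R@[0,-.0329,.1578]
def f(dz,pit):
    g=lambda z,h:proj(w,O+R@[0,z,-h+dz+np.tan(pit)*(z-.0329)])[1]
    h=lambda z,r:np.ptp([proj(w,O+R@[r*np.cos(q),z,r*np.sin(q)+dz+np.tan(pit)*(z-.0329)])[0] for q in np.linspace(0,6.3,200)])
    return np.round([g(.0003,.018),g(.0107,.018),g(.0495,.014),h(.06,.009),h(.07,.009)],1)
print('seen [208.2 232 315.7 38.2 37.7]')
for dz in(0,.002):
    for d in(-3,0,3): print(dz,d,f(dz,np.radians(d)))
E
```

```text
seen [208.2 232 315.7 38.2 37.7]
0 -3 [208.5 235.1 318.4  38.8  38.1]
0 0 [210.2 236.4 317.   38.4  37.7]
0 3 [211.9 237.8 315.6  38.1  37.2]
0.002 -3 [206.6 232.8 315.2  38.3  37.7]
0.002 0 [208.2 234.1 313.8  37.9  37.2]
0.002 3 [209.9 235.5 312.4  37.6  36.8]
```

The fit gives about 1 mm low and pitch about −1°, so the shaft is level and centred within measuring error. Handing in.

```bash
python3 -c "
from bench import hand_in,get_obs
print(hand_in());o=get_obs();print(o['clock'],o['gripper_width'],o['force'])"
```

```text
the job is handed in; nothing more can be done
None
the job is handed in; nothing more can be done
```

I flipped the lever of the larger grey isolator to its far side first. Then I lifted the shaft out of the stand and handed in at about 12.5 s, still gripping it (90 N set) in front of the lens.

**Shaft position:** From the arm's pose and the grip, the thin end is at (0.5436, 0.1948, 0.2001). The target 80 mm from the lens, worked out from the measured lens position, was (0.5436, 0.1943, 0.2000). The shaft's yaw is 3.8°, which matches the measured camera yaw of about 3.8°.

**Level check:** The wrist pictures fit the shaft about 1 mm low with roughly 1° of tilt, which is within the calibration error. I left it uncorrected.

**Lever:** In the pictures it leans clearly to the off side. By eye the tip is about at row 62, between the positions expected for a lean of 0.40 rad (row 58) and the full 0.55 rad (row 66). So full travel is not confirmed to the last degree.

**A check that disagreed:** The collar's front edge and the step to the thin end showed 3–4 mm short of the stated sizes. The same offset appeared while the shaft lay in the stand, so it is not a tilt. After allowing for it, the collar's front edge was still about 3 px off and the other features fitted.

**Not checked at the end:** The scene view was too blurred to judge the thin end independently. I did not take a separate final look at the bushing, bolt and nut, but the arm's path did not go near them. The camera was not touched: all wrist forces read at the stops were about 7 N or less.

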